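Find the tight spot in a sliding-door rail and set its stop short of it

TASK

Slide the round-knobbed shoe along its rail towards the square-headed stop until you feel it start to bind at the hidden tight spot, without forcing it in further. Back it off 3 cm from there, then slide the stop up to the shoe until the two plates just touch, leaving the shoe where it is, and let go.

Things in the scene. Friction and masses are not known exactly. Their poses are not given: they have to be found in the camera images.
- track: Straight aluminium sliding-door rail, 430 mm long, 50 mm wide, with a narrow slot along its top (lip tops at z = 141 mm), fixed on a dark round stand. Origin on the bench top under the middle of the stand; y axis along the rail from the shoe's end (-y) to the stop's end (+y), x across, z up.
- rail_middle (a point): Middle of the rail's top, z = 141 mm. Between 40 mm on its -y side and 70 mm on its +y side a wall inside the rail is bent in and pinches the shoe: this tight spot is hidden and not reported. There the resistance rises over the even drag by about 1.3 N per mm further in; over 14 mm in (some 18 N) is forcing.
- shoe (a joint): Travel of the shoe along the rail, in m, growing towards the stop; at 0 the shoe's centre is 150 mm on the -y side of the rail's middle. Even drag of about 5 N; it stays where it is left.
- shoe_knob (a point): Grip point of the shoe, z = 178 mm, on the axis of its upright round knob (20 mm diameter, from z = 153 to 199 mm). Axes as the rail. The plate under the knob is 46 mm across, 80 mm along the rail (40 mm either side), top at z = 149 mm. The hidden tongue first meets the tight spot when that is 27 mm ahead of the knob's axis.
- stop (a joint): Travel of the stop along the rail, in m, negative towards the shoe; at 0 the stop's centre is 160 mm on the +y side of the rail's middle. It rides on top of the rail and does not feel the tight spot. Even drag of about 2 N; it stays where it is left.
- stop_knob (a point): Grip point of the travel stop, z = 178 mm, on the axis of its upright square head (18 x 18 mm, from z = 149 to 199 mm). Axes as the rail. Its plate is 58 mm across, 70 mm along the rail (35 mm either side), top at z = 149 mm. The plates touch when the grip points are 75 mm apart; pushing on then also meets the shoe's drag of 5 N.

How it is judged:
By the outcome, as a careful person would: the job done as asked, in the order asked, and still so for the second after the job is handed in, with the robot touching nothing.
It also fails if it takes over 54 s, if anything falls off the work surface, if the arm or the gripper's body presses on something with over 40 N, if the wrist force passes 120 N, or if a joint passes its speed limit or range.

ROBOT

A 7-joint arm with a two-finger parallel gripper is mounted at the origin on a cart in front of the work surface, level with it; the furniture and walls round the work are solid. World frame = base frame: x ahead of the robot, y to its left, z up, the work surface at z = 0. Lengths are in m, angles in rad, forces in N, time in s.
With the tool pointing down it reaches from about 0.425 to 0.875 m from the base axis. Payload 4.7 kg.
Tool frame: the origin (TCP) lies at the very end of the fingers, on their centre line; the grasp point (between the pads) lies 19 mm behind it; z points along the fingers, x is the direction in which the jaws open and shut, and the axes are right-handed (so a half turn about z gives the same grasp; the last joint's range is limited). The gripper opens to 85 mm and grips with 20 to 120 N. Pads are 22 mm wide; open, the fingers measure 114 mm over their backs; the gripper's body (76 mm by 85 mm) begins 54 mm behind the grasp point. The pads swing forward as they close: fully open they stand 13 mm farther back than shut.
Start: joints at [-1.112, 0.321, -0.07, 1.45, 0.023, 1.371, -0.057], TCP at [0.28, 0.587, 0.231] pointing down, gripper open.
Joint ranges: [-2.86, 2.86], [-0.3, 2.09], [-1.38, 1.24], [0.06, 2.45], [-1.56, 4.7], [0.09, 2.05], [-2.69, 2.69]. Speed limits (rad/s): [2.57, 2.57, 3.14, 3.14, 3.14, 3.14, 3.14].

INTERFACE

Orientations are given as a unit quaternion [w, x, y, z].
In Python, from station import robot gives the robot as it stands. The module is installed in compiled form; this text tells all that it offers.
- The arm moves only by the tool carry_out, never from a script. Its argument "plan" is a list that holds one entry, the list of rows, each a list of 5 numbers: the finger opening in cm, from 0 to 8.54, then the shift along the tool's x, y, z in cm, then the turn about the tool's z in degrees. In form: [[[fingers, tx, ty, tz, yaw], ...]]. A call has exactly 10 rows; each row shifts and turns the commanded pose from where the row before left it, along the tool's axes as they then stand; what a row does not reach is not made up. A row lasts 1/8 s, in which the tool goes at most 62.5 mm and 10.7 degrees, less where a joint would pass 70% of its speed; a pose out of reach is approached as far as the arm can. A call with a gripper value outside its range is refused whole. The fingers move at their own pace and stop on an object; "newtons" is the grip in N (left out, the last holds). Time passes only in rows, so rows that do not move let the fingers close, or fill a call up. It gives the time, the measured TCP pose, the force and the opening at its end, in the units of the state.
- robot.state(): the state, without advancing time (a new reading comes with each control period).
- robot.get_image(name): name is "scene" or "top"; returns the picture (384x512x3 uint8, red, green, blue); there is no depth.
- robot.camera_params(name): a dict with "fx", "fy", "cx", "cy" (pixels), "view" (4x4, takes a point from world to camera coordinates). Camera axes: x right, y down, z forward; pixel columns grow to the right and rows downward; lengths in m; the calibration is good to about 2 mm. A picture is of the moment at which its call begins. camera_params takes no time and is no camera call.
- robot.sign_off(): hands the job in, once; it reports no verdict.
The state is a dict: "time": time; "q": joint angles; "dq": joint speeds; "effort": joint torques, N m; "tcp_pos": TCP position; "eef_rot": TCP orientation; "contact_force": force on the tool from outside, world axes, zero at the start; "wrist_torque": the same for the moment, N m; "finger_gap": finger opening in m.
Only numpy, scipy, OpenCV 4.12 (cv2) and the standard library are available. Lean on these libraries where they do the work, as an engineer would, in place of code of your own. Each camera call takes 0.05 s, during which the arm holds its last target.

## Working session

There is one attempt and no reset: what is moved stays moved. The work goes in short steps, Python scripts to look and compute and a tool call to move; the robot and the scene stay as the last step left them, time stands still between calls to the robot, and variables do not carry over. Pictures are saved under pics/ and viewed, and the job is handed in when it is done.

Besides the shell and the picture viewer there is one more tool, called after "Request:" by a JSON object that holds its "name" and its "arguments", one argument or row to a line. carry_out: Moves the arm, as the interface text tells. Its arguments: {"type":"object","properties":{"plan":{"type":"array"},"newtons":{"type":"number"}},"required":["plan"]}

```bash
mkdir -p pics; python3 - <<'E'
from station import robot
import cv2
s=robot.state();print({k:(v if not hasattr(v,'round') else v) for k,v in s.items()})
for n in("scene","top"):
    im=robot.get_image(n);cv2.imwrite(f"pics/{n}0.png",im[:,:,::-1]);print(robot.camera_params(n))
E
```

```text
{'time': 0.0, 'q': array([-1.11187962,  0.32184914, -0.07007199,  1.45167116,  0.02259694,
        1.3707865 , -0.05687467]), 'dq': array([ 0.00057367, -0.00090566, -0.00177027, -0.00045064,  0.00120199,
        0.00100285, -0.00132118]), 'effort': array([ 4.20469987e-04, -4.93584359e+01, -3.82186370e-01, -3.14331937e+01,
        1.29756541e-02,  1.12881421e-02,  6.59326631e-06]), 'tcp_pos': array([0.27951119, 0.5862431 , 0.23020834]), 'eef_rot': array([ 5.55256914e-04,  8.45651282e-01,  5.33734935e-01, -7.87639214e-04]), 'contact_force': array([-0.10774513,  0.62987812,  0.46423658]), 'wrist_torque': array([ 0.01361619,  0.00091172, -0.02409794]), 'finger_gap': 0.0853667125498725}
{'fx': 391.7875850189311, 'fy': 391.7875850189311, 'cx': 249.94055001417948, 'cy': 191.52758364748962, 'view': array([[ 0.20756516,  0.97820909,  0.00486532, -0.18809342],
       [ 0.80075254, -0.16704982, -0.57523016, -0.32140326],
       [-0.56188262,  0.12329366, -0.81797714,  1.24036362],
       [ 0.        ,  0.        ,  0.        ,  1.        ]])}
{'fx': 478.7745937690338, 'fy': 478.7745937690338, 'cx': 266.7410919604046, 'cy': 192.42391233793717, 'view': array([[-0.01332179, -0.99868712, -0.04946275,  0.10400939],
       [-0.99314014,  0.01896243, -0.11538234,  0.51179538],
       [ 0.11616879,  0.04758634, -0.99208888,  0.90916509],
       [ 0.        ,  0.        ,  0.        ,  1.        ]])}
```

View pics/scene0.png

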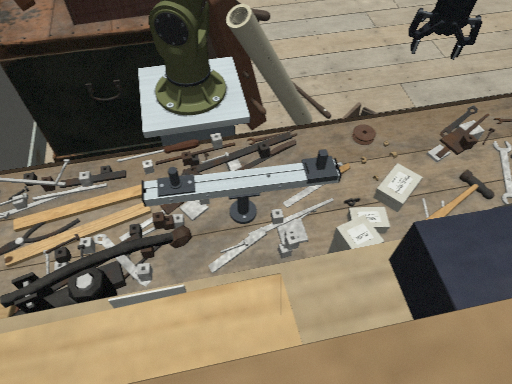

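View pics/top0.png

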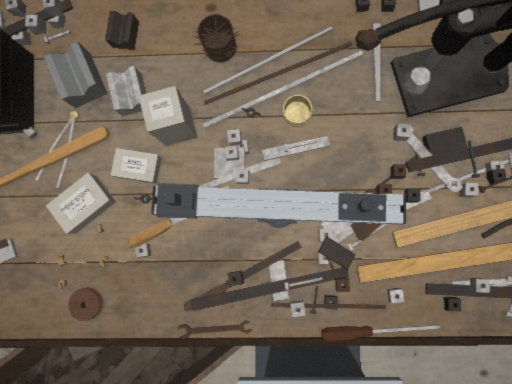

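```bash
python3 - <<'E'
import cv2
im=cv2.imread("pics/top0.png")
a=cv2.resize(im[175:235,140:240],None,fx=6,fy=6,interpolation=2);b=cv2.resize(im[175:235,320:420],None,fx=6,fy=6,interpolation=2)
cv2.imwrite("pics/ab.png",cv2.resize(cv2.vconcat([a,b]),(500,600)))
b=cv2.imread("pics/scene0.png")
b=cv2.resize(b[140:215,135:350],None,fx=3.6,fy=3.6,interpolation=2);cv2.imwrite("pics/s0.png",b)
E
```

```text
(no output)
```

View pics/ab.png

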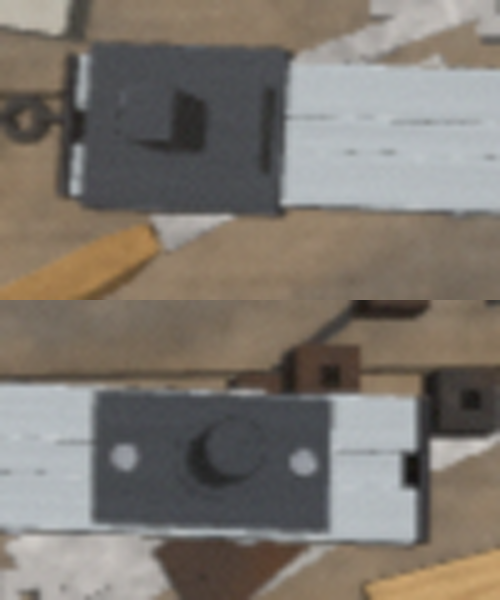

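View pics/s0.png

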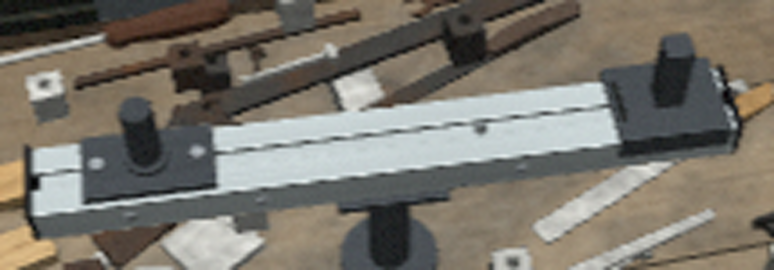

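```bash
cat > h.py <<'E'
import numpy as np
from station import robot
def ray(name,u,v,z):
    c=robot.camera_params(name);V=np.array(c["view"]);R=V[:3,:3];t=V[:3,3]
    o=-R.T@t;d=R.T@np.array([(u-c["cx"])/c["fx"],(v-c["cy"])/c["fy"],1])
    return o+d*(z-o[2])/d[2]
def proj(name,p):
    c=robot.camera_params(name);V=np.array(c["view"]);q=V[:3,:3]@p+V[:3,3]
    return np.array([c["cx"]+c["fx"]*q[0]/q[2],c["cy"]+c["fy"]*q[1]/q[2]])
E
python3 - <<'E'
from h import *
S=[(97,392),(330,402),(328,530),(94,522)];T=[(92,45),(292,50),(282,213),(82,207)]
s=np.array([ray("top",320+x/5-.4,175+(y-300)/5-.4,.149) for x,y in S]);t=np.array([ray("top",140+x/5-.4,175+y/5-.4,.149) for x,y in T])
for a in(s,t):
    print(a.round(4).tolist(),a.mean(0).round(4),[np.linalg.norm(a[i]-a[(i+1)%4]).round(4) for i in range(4)])
d=t.mean(0)-s.mean(0);print(d,np.linalg.norm(d),np.degrees(np.arctan2(d[1],d[0])))
print("knob tops",ray("top",320+236/5-.4,175+147/5-.4,.199),ray("top",140+148/5-.4,175+115/5-.4,.199))
# scene check: knob tops
k=lambda x,y:(135+x/3.6,140+y/3.6)
print(ray("scene",*k(136,104),.199),ray("scene",*k(676,42),.199))
# rail ends in scene & top, lip z .141
print(ray("top",320+425/5-.4,175+(463-300)/5-.4,.141),ray("top",140+68/5-.4,175+125/5-.4,.141))
E
```

```text
[[0.4964, -0.0334, 0.149], [0.4915, -0.1119, 0.149], [0.448, -0.1094, 0.149], [0.452, -0.031, 0.149]] [ 0.472  -0.0714  0.149 ] [np.float64(0.0787), np.float64(0.0435), np.float64(0.0785), np.float64(0.0444)]
[[0.5189, 0.2797, 0.149], [0.5157, 0.2094, 0.149], [0.4591, 0.2127, 0.149], [0.4623, 0.2825, 0.149]] [0.489  0.2461 0.149 ] [np.float64(0.0704), np.float64(0.0567), np.float64(0.0699), np.float64(0.0566)]
[1.70139157e-02 3.17504314e-01 2.77555756e-17] 0.31795984421666273 86.93265869859725
knob tops [ 0.47226119 -0.0717177   0.199     ] [0.4884323  0.24694074 0.199     ]
[ 0.47158612 -0.07062762  0.199     ] [0.48977379 0.24561998 0.199     ]
[ 0.47079503 -0.1446995   0.141     ] [0.49180804 0.29012171 0.141     ]
```

Request:
{"name": "carry_out", "arguments": {
  "plan": [
    [[8.5, 0, 0, 0, -7.5], [8.5, 0, 0, 0, -7.5], [8.5, 0, 0, 0, -7.5], [8.5, -4.5, 3, 0, 0], [8.5, -4.5, 3, 0, 0], [8.5, -4.5, 3, 0, 0], [8.5, -4.5, 3, 0, 0], [8.5, -4.5, 3, 0, 0], [8.5, -4.5, 3, 0, 0], [8.5, -4.5, 3, 0, 0]]
  ],
  "newtons": 40
}}

```text
time: 1.35
tcp_pos: [0.4735, 0.2595, 0.2311]
eef_rot: [-0.0, 0.725, 0.688, -0.0]
contact_force: [-0.3, 0.4, 0.1]
finger_gap: 0.0847
```

Request:
{"name": "carry_out", "arguments": {
  "plan": [
    [[8.5, -4.5, 0.2, 0, 0], [8.5, -4.5, 0.2, 0, 0], [8.5, -4.5, 0.2, 0, 0], [8.5, -4.5, 0.2, 0, 0], [8.5, -4.5, 0.2, 0, 0], [8.5, -4.5, 0.2, 0, 0], [8.5, -4.5, 0.3, 0, 0], [8.5, -1.6, 0.2, 0, 0], [8.5, 0, 0, 0, 0], [8.5, 0, 0, 0, 0]]
  ]
}}

```text
time: 2.6
tcp_pos: [0.4729, -0.0682, 0.2311]
eef_rot: [-0.0, 0.724, 0.689, 0.0]
contact_force: [-0.7, 0.3, -0.3]
finger_gap: 0.0851
```

Request:
{"name": "carry_out", "arguments": {
  "plan": [
    [[8.5, -0.3, -0.05, 1.5, 0], [8.5, 0, 0, 2, 0], [8.5, 0, 0, 2, 0], [8.5, 0, 0, 1.2, 0], [8.5, 0, 0, 0.5, 0], [5, 0, 0, 0, 0], [3, 0, 0, 0, 0], [1.5, 0, 0, 0, 0], [1.5, 0, 0, 0, 0], [1.5, 0, 0, 0, 0]]
  ]
}}

```text
time: 3.85
tcp_pos: [0.4724, -0.0731, 0.1599]
eef_rot: [0.0, 0.725, 0.688, 0.0]
contact_force: [-1.3, 0.4, 4.0]
finger_gap: 0.019
```

```bash
python3 - <<'E'
from station import robot
import cv2
im=robot.get_image("top");cv2.imwrite("pics/top1.png",cv2.resize(im[100:292,240:496,::-1],None,fx=3,fy=3))
s=robot.state();print(s['tcp_pos'],s['contact_force'],s['finger_gap'],s['time'])
E
```

```text
[ 0.47242245 -0.07307712  0.15987169] [-0.32455484 -0.51422419  3.76463974] 0.01879517480756287 3.9
```

View pics/top1.png

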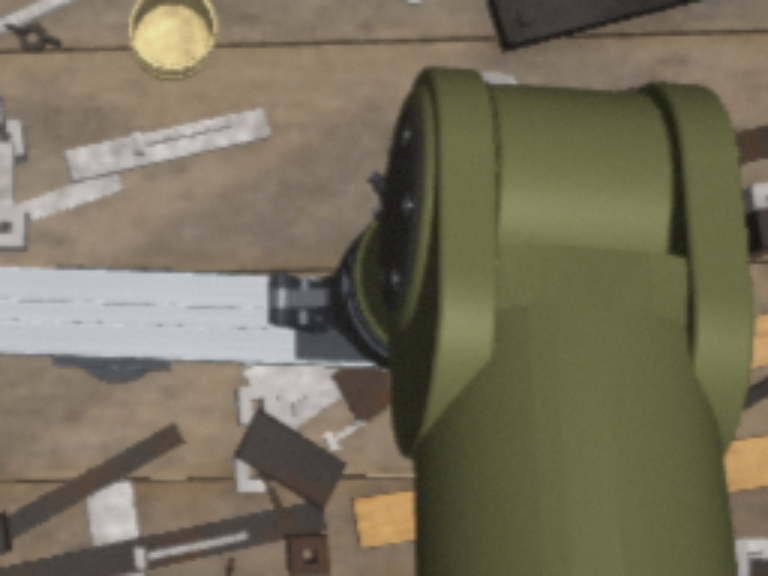

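Request:
{"name": "carry_out", "arguments": {
  "plan": [
    [[1.5, 0.4, 0, 0, 0], [1.5, 0.8, 0, 0, 0], [1.5, 0.8, 0, 0, 0], [1.5, 0.8, 0, 0, 0], [1.5, 0.8, 0, 0, 0], [1.5, 0.8, 0, 0, 0], [1.5, 0.8, 0, 0, 0], [1.5, 0.8, 0, 0, 0], [1.5, 0.3, 0, 0, 0], [1.5, 0.1, 0, 0, 0]]
  ]
}}

```text
time: 5.15
tcp_pos: [0.4758, -0.0106, 0.1599]
eef_rot: [0.001, 0.726, 0.688, -0.0]
contact_force: [-1.1, -5.5, 5.1]
finger_gap: 0.0192
```

Request:
{"name": "carry_out", "arguments": {
  "plan": [
    [[1.5, 0.1, 0, 0, 0], [1.5, 0.1, 0, 0, 0], [1.5, 0.1, 0, 0, 0], [1.5, 0.1, 0, 0, 0], [1.5, 0.1, 0, 0, 0], [1.5, 0.1, 0, 0, 0], [1.5, 0.1, 0, 0, 0], [1.5, 0.1, 0, 0, 0], [1.5, 0.05, 0, 0, 0], [1.5, 0.05, 0, 0, 0]]
  ]
}}

```text
time: 6.4
tcp_pos: [0.4763, -0.0019, 0.1598]
eef_rot: [0.001, 0.726, 0.688, -0.0]
contact_force: [-0.6, -4.4, 6.4]
finger_gap: 0.0187
```

Request:
{"name": "carry_out", "arguments": {
  "plan": [
    [[1.5, 0.07, 0, 0, 0], [1.5, 0.07, 0, 0, 0], [1.5, 0.07, 0, 0, 0], [1.5, 0.07, 0, 0, 0], [1.5, 0.07, 0, 0, 0], [1.5, 0.07, 0, 0, 0], [1.5, 0.07, 0, 0, 0], [1.5, 0.07, 0, 0, 0], [1.5, 0.07, 0, 0, 0], [1.5, 0.07, 0, 0, 0]]
  ]
}}

```text
time: 7.65
tcp_pos: [0.4767, 0.0051, 0.1598]
eef_rot: [0.001, 0.726, 0.688, -0.0]
contact_force: [-0.2, -4.7, 4.9]
finger_gap: 0.0191
```

Request:
{"name": "carry_out", "arguments": {
  "plan": [
    [[1.5, 0.07, 0, 0, 0], [1.5, 0.07, 0, 0, 0], [1.5, 0.07, 0, 0, 0], [1.5, 0.07, 0, 0, 0], [1.5, 0.07, 0, 0, 0], [1.5, 0.07, 0, 0, 0], [1.5, 0.07, 0, 0, 0], [1.5, 0.07, 0, 0, 0], [1.5, 0.07, 0, 0, 0], [1.5, 0.07, 0, 0, 0]]
  ]
}}

```text
time: 8.9
tcp_pos: [0.4771, 0.0121, 0.1599]
eef_rot: [0.001, 0.726, 0.688, -0.0]
contact_force: [-0.5, -5.0, 4.9]
finger_gap: 0.0189
```

Request:
{"name": "carry_out", "arguments": {
  "plan": [
    [[1.5, 0.07, 0, 0, 0], [1.5, 0.07, 0, 0, 0], [1.5, 0.07, 0, 0, 0], [1.5, 0.07, 0, 0, 0], [1.5, 0.07, 0, 0, 0], [1.5, 0.07, 0, 0, 0], [1.5, 0.07, 0, 0, 0], [1.5, 0.07, 0, 0, 0], [1.5, 0.07, 0, 0, 0], [1.5, 0.07, 0, 0, 0]]
  ]
}}

```text
time: 10.15
tcp_pos: [0.4774, 0.0191, 0.1599]
eef_rot: [0.001, 0.726, 0.688, -0.0]
contact_force: [-0.3, -5.0, 5.0]
finger_gap: 0.0193
```

Request:
{"name": "carry_out", "arguments": {
  "plan": [
    [[1.5, 0.07, 0, 0, 0], [1.5, 0.07, 0, 0, 0], [1.5, 0.07, 0, 0, 0], [1.5, 0.07, 0, 0, 0], [1.5, 0.07, 0, 0, 0], [1.5, 0.07, 0, 0, 0], [1.5, 0.07, 0, 0, 0], [1.5, 0.07, 0, 0, 0], [1.5, 0.07, 0, 0, 0], [1.5, 0.07, 0, 0, 0]]
  ]
}}

```text
time: 11.4
tcp_pos: [0.4778, 0.0261, 0.1599]
eef_rot: [0.001, 0.726, 0.688, -0.0]
contact_force: [-0.9, -5.4, 4.7]
finger_gap: 0.0192
```

Request:
{"name": "carry_out", "arguments": {
  "plan": [
    [[1.5, 0.07, 0, 0, 0], [1.5, 0.07, 0, 0, 0], [1.5, 0.07, 0, 0, 0], [1.5, 0.07, 0, 0, 0], [1.5, 0.07, 0, 0, 0], [1.5, 0.07, 0, 0, 0], [1.5, 0.07, 0, 0, 0], [1.5, 0.07, 0, 0, 0], [1.5, 0.07, 0, 0, 0], [1.5, 0.07, 0, 0, 0]]
  ]
}}

```text
time: 12.65
tcp_pos: [0.4782, 0.0331, 0.1599]
eef_rot: [0.001, 0.726, 0.688, -0.0]
contact_force: [0.7, -5.3, 4.5]
finger_gap: 0.0192
```

Request:
{"name": "carry_out", "arguments": {
  "plan": [
    [[1.5, 0.07, 0, 0, 0], [1.5, 0.07, 0, 0, 0], [1.5, 0.07, 0, 0, 0], [1.5, 0.07, 0, 0, 0], [1.5, 0.07, 0, 0, 0], [1.5, 0.07, 0, 0, 0], [1.5, 0.07, 0, 0, 0], [1.5, 0.07, 0, 0, 0], [1.5, 0.07, 0, 0, 0], [1.5, 0.07, 0, 0, 0]]
  ]
}}

```text
time: 13.9
tcp_pos: [0.4786, 0.0401, 0.1599]
eef_rot: [0.001, 0.726, 0.688, -0.0]
contact_force: [-0.2, -5.4, 4.4]
finger_gap: 0.0191
```

Request:
{"name": "carry_out", "arguments": {
  "plan": [
    [[1.5, 0.07, 0, 0, 0], [1.5, 0.07, 0, 0, 0], [1.5, 0.07, 0, 0, 0], [1.5, 0.07, 0, 0, 0], [1.5, 0.07, 0, 0, 0], [1.5, 0.07, 0, 0, 0], [1.5, 0.07, 0, 0, 0], [1.5, 0.07, 0, 0, 0], [1.5, 0.07, 0, 0, 0], [1.5, 0.07, 0, 0, 0]]
  ]
}}

```text
time: 15.15
tcp_pos: [0.479, 0.0471, 0.1598]
eef_rot: [0.001, 0.726, 0.688, -0.0]
contact_force: [-0.4, -5.4, 5.3]
finger_gap: 0.0189
```

Request:
{"name": "carry_out", "arguments": {
  "plan": [
    [[1.5, 0.07, 0, 0, 0], [1.5, 0.07, 0, 0, 0], [1.5, 0.07, 0, 0, 0], [1.5, 0.07, 0, 0, 0], [1.5, 0.07, 0, 0, 0], [1.5, 0.07, 0, 0, 0], [1.5, 0.07, 0, 0, 0], [1.5, 0.07, 0, 0, 0], [1.5, 0.07, 0, 0, 0], [1.5, 0.07, 0, 0, 0]]
  ]
}}

```text
time: 16.4
tcp_pos: [0.4794, 0.0541, 0.1598]
eef_rot: [0.001, 0.726, 0.688, -0.0]
contact_force: [0.6, -4.5, 5.7]
finger_gap: 0.019
```

Request:
{"name": "carry_out", "arguments": {
  "plan": [
    [[1.5, 0.07, 0, 0, 0], [1.5, 0.07, 0, 0, 0], [1.5, 0.07, 0, 0, 0], [1.5, 0.07, 0, 0, 0], [1.5, 0.07, 0, 0, 0], [1.5, 0.07, 0, 0, 0], [1.5, 0.07, 0, 0, 0], [1.5, 0.07, 0, 0, 0], [1.5, 0.07, 0, 0, 0], [1.5, 0.07, 0, 0, 0]]
  ]
}}

```text
time: 17.65
tcp_pos: [0.4797, 0.0611, 0.1598]
eef_rot: [0.001, 0.726, 0.688, -0.0]
contact_force: [-0.9, -4.2, 5.4]
finger_gap: 0.019
```

Request:
{"name": "carry_out", "arguments": {
  "plan": [
    [[1.5, 0.07, 0, 0, 0], [1.5, 0.07, 0, 0, 0], [1.5, 0.07, 0, 0, 0], [1.5, 0.07, 0, 0, 0], [1.5, 0.07, 0, 0, 0], [1.5, 0.07, 0, 0, 0], [1.5, 0.07, 0, 0, 0], [1.5, 0.07, 0, 0, 0], [1.5, 0.07, 0, 0, 0], [1.5, 0.07, 0, 0, 0]]
  ]
}}

```text
time: 18.9
tcp_pos: [0.4801, 0.0681, 0.1599]
eef_rot: [0.001, 0.726, 0.688, -0.0]
contact_force: [-0.1, -4.8, 5.0]
finger_gap: 0.0191
```

Request:
{"name": "carry_out", "arguments": {
  "plan": [
    [[1.5, 0.07, 0, 0, 0], [1.5, 0.07, 0, 0, 0], [1.5, 0.07, 0, 0, 0], [1.5, 0.07, 0, 0, 0], [1.5, 0.07, 0, 0, 0], [1.5, 0.07, 0, 0, 0], [1.5, 0.07, 0, 0, 0], [1.5, 0.07, 0, 0, 0], [1.5, 0.07, 0, 0, 0], [1.5, 0.07, 0, 0, 0]]
  ]
}}

```text
time: 20.15
tcp_pos: [0.4805, 0.0751, 0.1599]
eef_rot: [0.001, 0.726, 0.688, -0.0]
contact_force: [-0.8, -5.2, 5.7]
finger_gap: 0.0189
```

Request:
{"name": "carry_out", "arguments": {
  "plan": [
    [[1.5, 0.07, 0, 0, 0], [1.5, 0.07, 0, 0, 0], [1.5, 0.07, 0, 0, 0], [1.5, 0.07, 0, 0, 0], [1.5, 0.07, 0, 0, 0], [1.5, 0.07, 0, 0, 0], [1.5, 0.07, 0, 0, 0], [1.5, 0.07, 0, 0, 0], [1.5, 0.07, 0, 0, 0], [1.5, 0.07, 0, 0, 0]]
  ]
}}

```text
time: 21.4
tcp_pos: [0.4808, 0.082, 0.1598]
eef_rot: [0.001, 0.726, 0.688, -0.0]
contact_force: [-0.6, -5.6, 5.1]
finger_gap: 0.0189
```

Request:
{"name": "carry_out", "arguments": {
  "plan": [
    [[1.5, 0.06, 0, 0, 0], [1.5, 0.06, 0, 0, 0], [1.5, 0.06, 0, 0, 0], [1.5, 0.06, 0, 0, 0], [1.5, 0.06, 0, 0, 0], [1.5, 0.06, 0, 0, 0], [1.5, 0.06, 0, 0, 0], [1.5, 0.06, 0, 0, 0], [1.5, 0.06, 0, 0, 0], [1.5, 0.06, 0, 0, 0]]
  ]
}}

```text
time: 22.65
tcp_pos: [0.4812, 0.088, 0.1599]
eef_rot: [0.001, 0.726, 0.688, -0.0]
contact_force: [0.1, -4.1, 5.8]
finger_gap: 0.0188
```

Request:
{"name": "carry_out", "arguments": {
  "plan": [
    [[1.5, 0.07, 0, 0, 0], [1.5, 0.07, 0, 0, 0], [1.5, 0.07, 0, 0, 0], [1.5, 0.07, 0, 0, 0], [1.5, 0.07, 0, 0, 0], [1.5, 0.07, 0, 0, 0], [1.5, 0.07, 0, 0, 0], [1.5, 0.07, 0, 0, 0], [1.5, 0.07, 0, 0, 0], [1.5, 0.07, 0, 0, 0]]
  ]
}}

```text
time: 23.9
tcp_pos: [0.4816, 0.095, 0.1599]
eef_rot: [0.001, 0.726, 0.688, -0.0]
contact_force: [0.3, -5.3, 4.8]
finger_gap: 0.0188
```

Request:
{"name": "carry_out", "arguments": {
  "plan": [
    [[1.5, 0.07, 0, 0, 0], [1.5, 0.07, 0, 0, 0], [1.5, 0.07, 0, 0, 0], [1.5, 0.07, 0, 0, 0], [1.5, 0.07, 0, 0, 0], [1.5, 0.07, 0, 0, 0], [1.5, 0.07, 0, 0, 0], [1.5, 0.07, 0, 0, 0], [1.5, 0.07, 0, 0, 0], [1.5, 0.07, 0, 0, 0]]
  ]
}}

```text
time: 25.15
tcp_pos: [0.4819, 0.102, 0.1598]
eef_rot: [0.001, 0.726, 0.688, -0.0]
contact_force: [-0.6, -5.5, 5.9]
finger_gap: 0.0189
```

Request:
{"name": "carry_out", "arguments": {
  "plan": [
    [[1.5, 0.07, 0, 0, 0], [1.5, 0.07, 0, 0, 0], [1.5, 0.07, 0, 0, 0], [1.5, 0.07, 0, 0, 0], [1.5, 0.07, 0, 0, 0], [1.5, 0.07, 0, 0, 0], [1.5, 0.07, 0, 0, 0], [1.5, 0.07, 0, 0, 0], [1.5, 0.07, 0, 0, 0], [1.5, 0.07, 0, 0, 0]]
  ]
}}

```text
time: 26.4
tcp_pos: [0.4823, 0.108, 0.1598]
eef_rot: [0.001, 0.726, 0.688, -0.001]
contact_force: [-1.5, -6.8, 5.8]
finger_gap: 0.0195
```

Request:
{"name": "carry_out", "arguments": {
  "plan": [
    [[1.5, 0.03, 0, 0, 0], [1.5, 0.03, 0, 0, 0], [1.5, 0.03, 0, 0, 0], [1.5, 0.03, 0, 0, 0], [1.5, 0.03, 0, 0, 0], [1.5, 0.03, 0, 0, 0], [1.5, 0.03, 0, 0, 0], [1.5, 0.03, 0, 0, 0], [1.5, 0.03, 0, 0, 0], [1.5, 0.03, 0, 0, 0]]
  ]
}}

```text
time: 27.65
tcp_pos: [0.4824, 0.1096, 0.1598]
eef_rot: [0.002, 0.726, 0.687, -0.001]
contact_force: [-0.4, -10.6, 6.1]
finger_gap: 0.0189
```

Request:
{"name": "carry_out", "arguments": {
  "plan": [
    [[1.5, -0.4, 0, 0, 0], [1.5, -0.5, 0, 0, 0], [1.5, -0.5, 0, 0, 0], [1.5, -0.5, 0, 0, 0], [1.5, -0.5, 0, 0, 0], [1.5, -0.5, 0, 0, 0], [1.5, -0.3, 0, 0, 0], [1.5, -0.2, 0, 0, 0], [1.5, -0.1, 0, 0, 0], [1.5, 0, 0, 0, 0]]
  ]
}}

```text
time: 28.9
tcp_pos: [0.4808, 0.0812, 0.1599]
eef_rot: [-0.0, 0.725, 0.689, 0.002]
contact_force: [1.9, 4.4, 2.6]
finger_gap: 0.0191
```

Request:
{"name": "carry_out", "arguments": {
  "plan": [
    [[1.5, -0.1, 0, 0, 0], [1.5, -0.1, 0, 0, 0], [1.5, -0.1, 0, 0, 0], [1.5, -0.1, 0, 0, 0], [1.5, 0, 0, 0, 0], [1.5, 0, 0, 0, 0], [1.5, 0.1, 0, 0, 0], [1.5, 0.08, 0, 0, 0], [1.5, 0, 0, 0, 0], [1.5, 0, 0, 0, 0]]
  ]
}}

```text
time: 30.15
tcp_pos: [0.4806, 0.0771, 0.1599]
eef_rot: [0.0, 0.725, 0.689, 0.001]
contact_force: [2.2, 3.6, 4.6]
finger_gap: 0.0189
```

Request:
{"name": "carry_out", "arguments": {
  "plan": [
    [[1.5, 0.1, 0, 0, 0], [1.5, 0.05, 0, 0, 0], [4.5, 0, 0, 0, 0], [4.5, 0, 0, 0, 0], [4.5, 0, 0, 0, 0], [4.5, 0, 0, -0.8, 0], [4.5, 0, 0, -1.5, 0], [4.5, 0, 0, -2, 0], [4.5, 0, 0, -1.2, 0], [4.5, 0, 0, 0, 0]]
  ]
}}

```text
time: 31.4
tcp_pos: [0.4808, 0.0781, 0.2158]
eef_rot: [0.001, 0.725, 0.688, 0.001]
contact_force: [-0.0, 0.2, -0.1]
finger_gap: 0.045
```

Request:
{"name": "carry_out", "arguments": {
  "plan": [
    [[5, 2, 0, 0, 0], [5, 4, 0, 0, 0], [5, 4, 0, 0, 0], [5, 4, 0, 0, 0], [5, 2, -0.05, 0, 0], [5, 0.8, 0, 0, 0], [5, 0, 0, 0, 0], [5, 0, 0, 1.5, 0], [5, 0, 0, 2.2, 0], [5, 0, 0, 1.6, 0]]
  ]
}}

```text
time: 32.65
tcp_pos: [0.4879, 0.2442, 0.1596]
eef_rot: [-0.0, 0.726, 0.688, -0.001]
contact_force: [0.2, 0.9, -0.1]
finger_gap: 0.0497
```

Request:
{"name": "carry_out", "arguments": {
  "plan": [
    [[5, 0, 0, 0.2, 0], [5, 0, 0, 0, 0], [3, 0, 0, 0, 0], [1.4, 0, 0, 0, 0], [1.4, 0, 0, 0, 0], [1.4, 0, 0, 0, 0], [1.4, -0.3, 0, 0, 0], [1.4, -0.6, 0, 0, 0], [1.4, -0.8, 0, 0, 0], [1.4, -0.8, 0, 0, 0]]
  ]
}}

```text
time: 33.9
tcp_pos: [0.4873, 0.2211, 0.1601]
eef_rot: [-0.0, 0.725, 0.689, 0.001]
contact_force: [0.4, 3.2, 5.5]
finger_gap: 0.0171
```

Request:
{"name": "carry_out", "arguments": {
  "plan": [
    [[1.4, -0.8, 0, 0, 0], [1.4, -0.8, 0, 0, 0], [1.4, -0.8, 0, 0, 0], [1.4, -0.8, 0, 0, 0], [1.4, -0.8, 0, 0, 0], [1.4, -0.8, 0, 0, 0], [1.4, -0.5, 0, 0, 0], [1.4, -0.2, 0, 0, 0], [1.4, -0.1, 0, 0, 0], [1.4, 0, 0, 0, 0]]
  ]
}}

```text
time: 35.15
tcp_pos: [0.4843, 0.165, 0.1601]
eef_rot: [-0.0, 0.725, 0.688, 0.001]
contact_force: [-1.0, 1.1, 7.1]
finger_gap: 0.0174
```

```bash
python3 - <<'E'
from station import robot
import cv2
for n in("top","scene"):
    im=robot.get_image(n);cv2.imwrite(f"pics/{n}2.png",im[:,:,::-1])
s=robot.state();print(s['tcp_pos'],s['contact_force'],s['finger_gap'],s['time'])
a=cv2.imread("pics/scene2.png");cv2.imwrite("pics/s2.png",cv2.resize(a[130:220,130:350],None,fx=3.6,fy=3.6,interpolation=2))
E
```

```text
[0.48427996 0.16502917 0.16014375] [-0.18688349  0.87627468  5.70124163] 0.01754452044458663 35.25
```

View pics/s2.png

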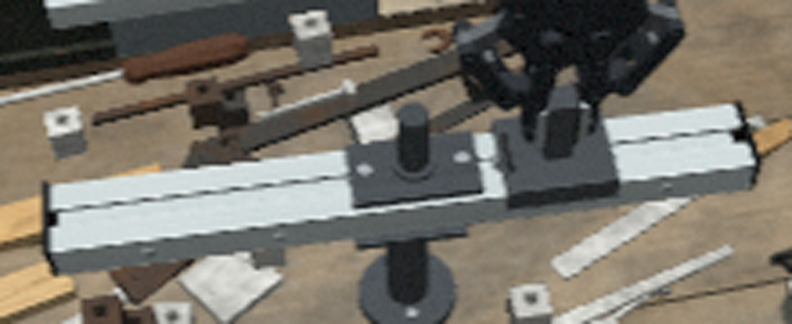

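View pics/top2.png

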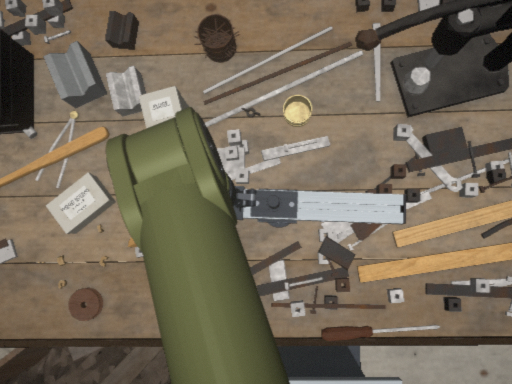

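Request:
{"name": "carry_out", "arguments": {
  "plan": [
    [[1.4, -0.15, 0, 0, 0], [1.4, -0.15, 0, 0, 0], [1.4, -0.15, 0, 0, 0], [1.4, -0.15, 0, 0, 0], [1.4, -0.1, 0, 0, 0], [1.4, -0.1, 0, 0, 0], [1.4, -0.1, 0, 0, 0], [1.4, -0.1, 0, 0, 0], [1.4, -0.05, 0, 0, 0], [1.4, -0.05, 0, 0, 0]]
  ]
}}

```text
time: 36.5
tcp_pos: [0.4837, 0.1543, 0.1601]
eef_rot: [-0.0, 0.725, 0.689, 0.001]
contact_force: [-1.2, 2.0, 6.4]
finger_gap: 0.0174
```

Request:
{"name": "carry_out", "arguments": {
  "plan": [
    [[1.4, -0.02, 0, 0, 0], [1.4, -0.02, 0, 0, 0], [1.4, -0.02, 0, 0, 0], [1.4, -0.02, 0, 0, 0], [1.4, -0.02, 0, 0, 0], [1.4, -0.02, 0, 0, 0], [1.4, -0.02, 0, 0, 0], [1.4, -0.02, 0, 0, 0], [1.4, -0.02, 0, 0, 0], [1.4, -0.02, 0, 0, 0]]
  ]
}}

```text
time: 37.75
tcp_pos: [0.4836, 0.1523, 0.1601]
eef_rot: [-0.0, 0.725, 0.689, 0.001]
contact_force: [-0.9, 1.5, 6.1]
finger_gap: 0.0175
```

Request:
{"name": "carry_out", "arguments": {
  "plan": [
    [[1.4, -0.01, 0, 0, 0], [1.4, -0.01, 0, 0, 0], [1.4, -0.01, 0, 0, 0], [1.4, -0.01, 0, 0, 0], [1.4, -0.01, 0, 0, 0], [1.4, -0.01, 0, 0, 0], [1.4, -0.01, 0, 0, 0], [1.4, -0.01, 0, 0, 0], [1.4, -0.01, 0, 0, 0], [1.4, -0.01, 0, 0, 0]]
  ]
}}

```text
time: 39.0
tcp_pos: [0.4836, 0.1521, 0.1601]
eef_rot: [-0.0, 0.725, 0.689, 0.001]
contact_force: [-0.3, 4.2, 6.5]
finger_gap: 0.0176
```

Request:
{"name": "carry_out", "arguments": {
  "plan": [
    [[1.4, 0.05, 0, 0, 0], [1.4, 0.05, 0, 0, 0], [1.4, 0, 0, 0, 0], [4.5, 0, 0, 0, 0], [4.5, 0, 0, 0, 0], [4.5, 0, 0, 0, 0], [4.5, 0, 0, -1.5, 0], [4.5, 0, 0, -2.5, 0], [4.5, 0, 0, -4, 0], [4.5, 0, 0, -4, 0]]
  ]
}}

```text
time: 40.25
tcp_pos: [0.4833, 0.1518, 0.2815]
eef_rot: [0.0, 0.725, 0.688, 0.0]
contact_force: [0.7, -0.5, -1.2]
finger_gap: 0.045
```

Request:
{"name": "carry_out", "arguments": {
  "plan": [
    [[4.5, 3, 0, 0, 0], [4.5, 5, 0, 0, 0], [4.5, 5, 0, 0, 0], [4.5, 5, 0, 0, 0], [4.5, 5, 0, 0, 0], [4.5, 5, 0, 0, 0], [4.5, 4, 0, 0, 0], [4.5, 0, 0, 0, 0], [4.5, 0, 0, 0, 0], [4.5, 0, 0, 0, 0]]
  ]
}}

```text
time: 41.5
tcp_pos: [0.5009, 0.4699, 0.2802]
eef_rot: [0.0, 0.726, 0.688, 0.0]
contact_force: [0.5, -0.6, 0.2]
finger_gap: 0.045
```

```bash
python3 - <<'E'
from station import robot
import cv2
for n in("top","scene"):
    im=robot.get_image(n);cv2.imwrite(f"pics/{n}3.png",im[:,:,::-1])
s=robot.state();print(s['tcp_pos'],s['contact_force'],s['time'])
a=cv2.imread("pics/top3.png");b=cv2.imread("pics/scene3.png")
cv2.imwrite("pics/c3.png",cv2.vconcat([cv2.resize(a[170:240,180:340],(640,280),interpolation=2),cv2.resize(b[140:210,200:360],(640,280),interpolation=2)]))
E
```

```text
[0.50068372 0.47014878 0.28012793] [-0.25207568 -0.22814834  0.3589984 ] 41.6
```

View pics/c3.png

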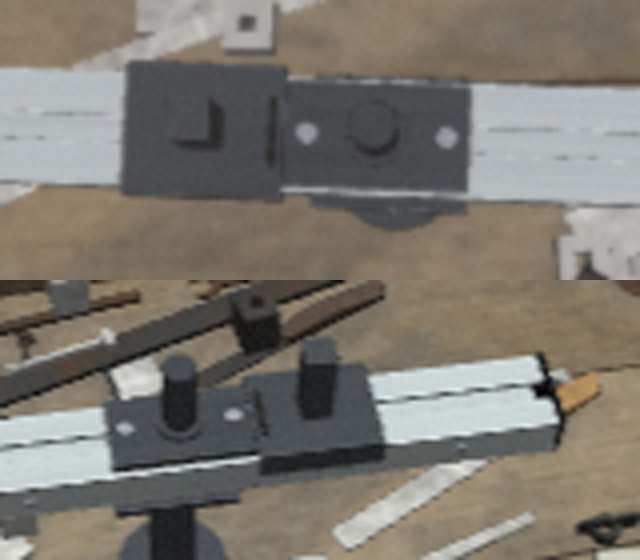

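```bash
python3 - <<'E'
from h import *
print(ray("top",180+374/4-.4,170+125/4-.4,.199),ray("top",180+470/4-.4,170+135/4-.4,.149),ray("top",180+124/4-.4,170+128/4-.4,.149))
robot.sign_off()
E
```

```text
[0.48002675 0.07763065 0.199     ] [0.47993466 0.03836864 0.149     ] [0.48564362 0.18735175 0.149     ]
the job is handed in; nothing more can be done
```

I slid the shoe until it began to bind, backed it off about 3 cm, and slid the stop up until the plates just touched. Then I released both and handed the job in at 41.6 s.

- **Finding the tight spot:** Drag stayed at about 5 N until the knob reached roughly y = 0.106 m. It then rose to 10.6 N at y = 0.1096 m, which is about 4 mm in, so I stopped there. The limit for forcing is 14 mm.
- **Backing off:** I left the shoe with its knob at y = 0.077 m. That is about 29 mm back from my estimate of where binding starts and 32.5 mm back from the deepest point. I chose a point between the two because the binding start is only known to about 1 mm.
- **Stop contact:** The stop stalled at y = 0.1521 m, with the force rising from about 2 N to 4.2 N. That matches the 75 mm spacing and is below the roughly 7 N needed to move the shoe.
- **Final check:** Both pictures show the plates meeting with no visible gap. The camera put the shoe knob at y = 0.0776 m, against 0.0771 m when I let go, so it had not moved within camera accuracy. The arm was well clear and touching nothing.

No check failed. The 0.5 mm difference in the shoe position is within the camera's 2 mm calibration.

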